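# White spread over the shelf rail

### The job

A customer has ordered the white spread. Take the black-lidded glass jar of white spread from the low display shelf: lift it straight up until it clears the brass front rail, bring it forward over the rail without knocking the rail, and set it down gently, upright and wholly on the round cork mat. Leave the orange canister standing where it is.

Things in the scene. Friction and masses are not known exactly. Their poses are not given: they have to be found in the camera images.
- white_jar_mid (a point): Centre (half-way up) of the jar of white spread: an upright round glass jar, 62 mm across, 78 mm tall, with white contents and a black twist lid, about 0.3 kg; z is its axis. It stands loose on the low display shelf beside an orange canister, centres 124 to 148 mm apart; which one is left and which right varies.
- orange_can_mid (a point): Centre (half-way up) of the orange card canister with an orange lid, 67 mm across and 85 mm tall, loose on the same shelf board. It must stay where it stands.
- front_rail: Brass rail, 8 mm rod 268 mm long on three posts, along the front of a low dark wooden shelf. Origin: middle of the rod's axis; x level to the shelf's back, y along the rail, z up. Board 280 (y) x 100 mm (x), top 26 mm below the origin, 50 mm above the counter; things stand about 46 mm behind the rail, 68 mm either side of its middle. Back lip: face 86 mm behind, top 14 mm above; ends open.
- mat_top (a point): Centre of the top face of the round cork mat, 130 mm across and 5 mm thick, fixed flat on the counter in front of the display shelf (between the shelf and the robot); z is up.

How it is judged:
By the outcome, as a careful person would: the job done as asked, in the order asked, and still so for the second after the job is handed in, with the robot touching nothing.
It also fails if it takes over 38 s, if anything falls off the work surface, if the arm or the gripper's body presses on something with over 40 N, if the wrist force passes 120 N, or if a joint passes its speed limit or range.

### The arm

A 7-joint arm with a two-finger parallel gripper is mounted at the origin on a cart in front of the work surface, level with it; the furniture and walls round the work are solid. World frame = base frame: x ahead of the robot, y to its left, z up, the work surface at z = 0. Lengths are in m, angles in rad, forces in N, time in s.
With the tool pointing down it reaches from about 0.425 to 0.875 m from the base axis. Payload 4.7 kg.
Tool frame: the origin (TCP) lies at the very end of the fingers, on their centre line; the grasp point (between the pads) lies 19 mm behind it; z points along the fingers, y is the direction in which the jaws open and shut (so a half turn about z gives the same grasp; the last joint's range is limited). The gripper opens to 87 mm and grips with 3 to 60 N. Pads are 19 mm wide; open, the fingers measure 117 mm over their backs; the gripper's body (75 mm by 190 mm) begins 51 mm behind the grasp point.
Start: joints at [-1.151, 0.321, -0.07, 1.45, 0.023, 1.371, -0.057], TCP at [0.257, 0.597, 0.188] pointing down, gripper open.
Joint ranges: [-2.86, 2.86], [-0.3, 2.09], [-1.38, 1.24], [0.06, 2.45], [-1.56, 4.7], [0.09, 2.05], [-2.69, 2.69]. Speed limits (rad/s): [2.57, 2.57, 3.14, 3.14, 3.14, 3.14, 3.14].

### API

Orientations are given as a rotation vector (axis times angle).
In Python, from bench import ctrl, get_image, camera_info gives the robot as it stands.
- The arm moves only by the tool carry_out, never from a script. Its argument "commands" is a list of rows, each an object of numbers: "tx", "ty", "tz": the shift along the tool's x, y, z in m; "rx", "ry", "rz": the turn, a rotation vector about the tool's x, y, z in rad; "jaw": the opening, from 0 (shut) to 1 (fully open). In form: [{"tx": .., "ty": .., "tz": .., "rx": .., "ry": .., "rz": .., "jaw": ..}, ...]. A call has 1 to 12 rows; each row is the pose to reach, as a shift and turn from the pose commanded when the call began, along the tool's axes at that moment; what a row does not reach only later rows make up. A row lasts 1/8 s, in which the tool goes at most 62.5 mm and 10.7 degrees, less where a joint would pass 70% of its speed; a pose out of reach is approached as far as the arm can. A call with a gripper value outside its range is refused whole. The fingers move at their own pace and stop on an object; "grip_force" is the grip in N (left out, the last holds). Time passes only in rows, so rows that repeat a pose let the fingers close. It gives the time, the measured TCP pose, the force and the opening at its end, in the units of the state.
- ctrl.get_state(): the state, without advancing time (a new reading comes with each control period).
- get_image(name): name is "scene" or "top" or "wrist"; returns the picture (420x560x3 uint8, red, green, blue); there is no depth.
- camera_info(name): a dict with "intrinsics" (3x3 intrinsics, pixels), "R" (3x3) and "t" (3): a world point X has camera coordinates R X + t. Camera axes: x right, y down, z forward; pixel columns grow to the right and rows downward; lengths in m; the calibration is good to about 2 mm. A picture is of the moment at which its call begins: read the wrist's pose just before it. camera_info takes no time and is no camera call; for the wrist camera it gives the pose at the moment of the call.
- ctrl.close_job(): hands the job in, once; it reports no verdict.
The state is a dict: "time": time; "joint_positions": joint angles; "qd": joint speeds; "joint_torque": joint torques, N m; "position": TCP position; "tool_rot": TCP orientation; "ft_force": force on the tool from outside, world axes, zero at the start; "torque": the same for the moment, N m; "grip_width": opening from 0.0 (shut) to 1.0 (fully open).
Only numpy, scipy, OpenCV 4.12 (cv2) and the standard library are available. Lean on these libraries where they do the work, as an engineer would, in place of code of your own. Each camera call takes 0.05 s, during which the arm holds its last target.

## Working session

There is one attempt and no reset: what is moved stays moved. The work goes in short steps, Python scripts to look and compute and a tool call to move; the robot and the scene stay as the last step left them, time stands still between calls to the robot, and variables do not carry over. Pictures are saved under pics/ and viewed, and the job is handed in when it is done.

Besides the shell and the picture viewer there is one more tool, called after "Call:" as name(argument=value, ...) on one line, values as JSON. carry_out: Moves the arm, as the interface text tells. Its arguments: {"type":"object","properties":{"commands":{"type":"array"},"grip_force":{"type":"number"}},"required":["commands"]}

```bash
mkdir -p pics
python3 - <<'E'
from bench import ctrl,get_image,camera_info
import cv2
s=ctrl.get_state()
print({k:s[k] for k in("time","position","tool_rot","ft_force","grip_width")})
for n in("scene","top","wrist"):
    c=camera_info(n);print(n,c)
    cv2.imwrite(f"pics/{n}0.png",get_image(n)[:,:,::-1])
E
```

```text
{'time': 0.0, 'position': array([0.25637548, 0.5966298 , 0.18707072]), 'tool_rot': array([-6.32868003e-01, -3.07688325e+00,  2.93648099e-03]), 'ft_force': array([-0.65594495, -0.46897609,  0.01331393]), 'grip_width': 1.0004312958165713}
scene {'intrinsics': array([[431.36247052,   0.        , 281.55455526],
       [  0.        , 431.36247052, 202.59595137],
       [  0.        ,   0.        ,   1.        ]]), 'R': array([[-0.62751285, -0.77853089,  0.01082955],
       [-0.34824301,  0.26819701, -0.89821889],
       [ 0.6963867 , -0.56741521, -0.43941501]]), 't': array([0.30004994, 0.25941089, 0.51462848])}
top {'intrinsics': array([[397.43365599,   0.        , 277.38237801],
       [  0.        , 397.43365599, 208.45315277],
       [  0.        ,   0.        ,   1.        ]]), 'R': array([[-0.02701724, -0.99959967,  0.00840097],
       [-0.9804154 ,  0.02485681, -0.19536575],
       [ 0.19507871, -0.01351468, -0.98069447]]), 't': array([-0.0119828 ,  0.51927629,  0.84898728])}
wrist {'intrinsics': array([[375.4348889 ,   0.        , 283.2649924 ],
       [  0.        , 375.4348889 , 213.14806765],
       [  0.        ,   0.        ,   1.        ]]), 'R': array([[ 0.39508758,  0.91864134, -0.00197444],
       [ 0.88489111, -0.37999333,  0.26939338],
       [ 0.24672563, -0.10818114, -0.9630282 ]]), 't': array([-0.6487526 , -0.03306061,  0.38988292])}
```

View pics/scene0.png

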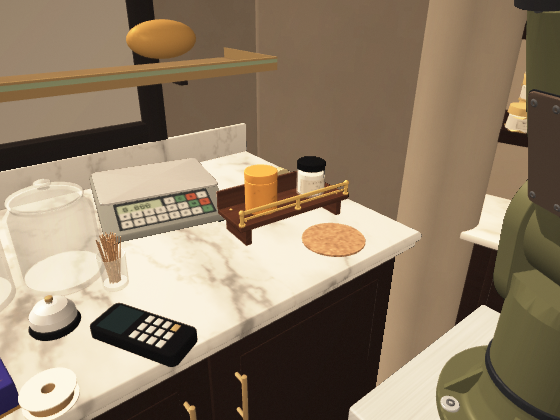

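View pics/top0.png

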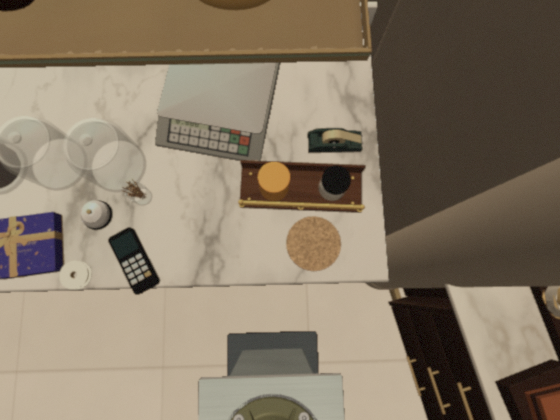

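View pics/wrist0.png

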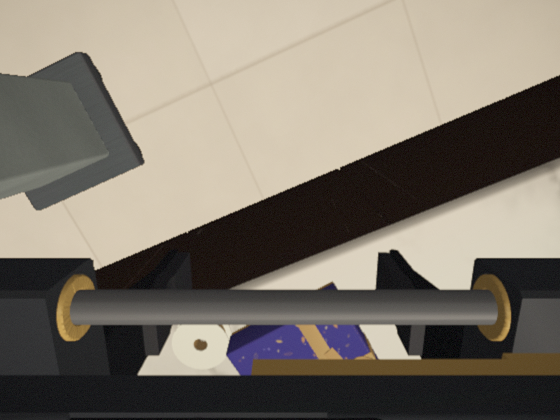

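Run:
```python
import cv2
a=cv2.imread("pics/top0.png")[140:280,230:400];cv2.imwrite("pics/topc.png",cv2.resize(a,None,fx=4.4,fy=4.2,interpolation=cv2.INTER_CUBIC)) if 0 else cv2.imwrite("pics/topc.png",cv2.resize(a,(680,560),interpolation=cv2.INTER_CUBIC))
a=cv2.imread("pics/scene0.png")[140:265,210:375];cv2.imwrite("pics/scenec.png",cv2.resize(a,(660,500),interpolation=cv2.INTER_CUBIC))
```

```text
(no output)
```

View pics/topc.png

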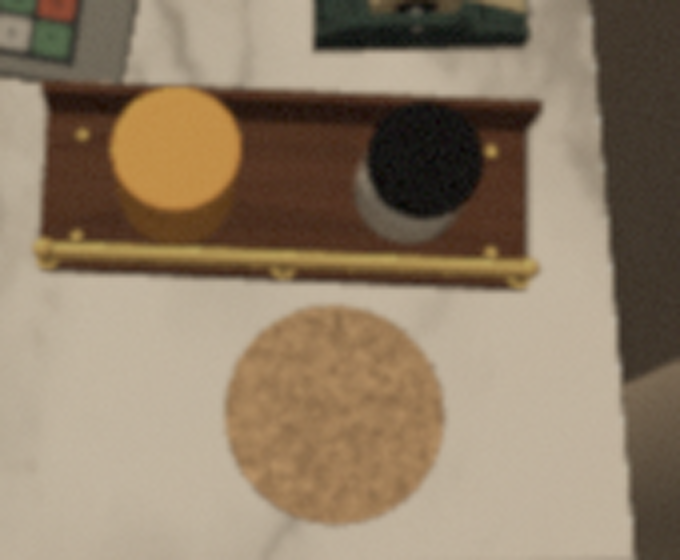

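View pics/scenec.png

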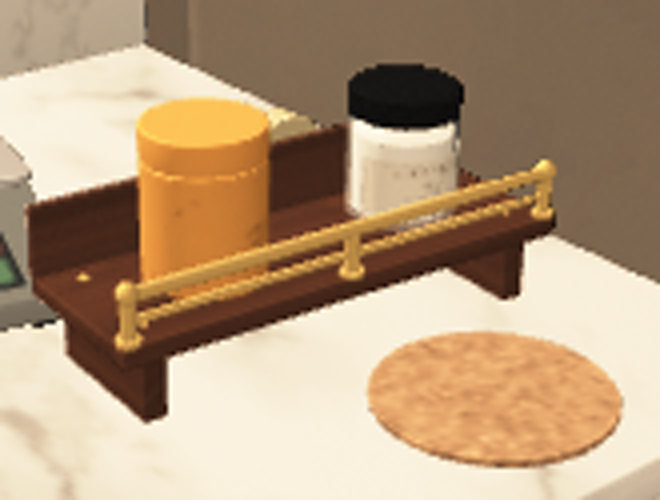

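```bash
cat > h.py <<'E'
from bench import ctrl,get_image,camera_info
import numpy as np
def ray(n,u,v,z,c=None):
    c=c or camera_info(n);R,t,K=c["R"],c["t"],c["intrinsics"]
    o=-R.T@t;d=R.T@np.linalg.solve(K,[u,v,1.]);return o+d*(z-o[2])/d[2]
E
python3 - <<'E'
from h import *
T=lambda x,y,z:ray("top",230+(x+.5)/4-.5,140+(y+.5)/4-.5,z).round(4)
S=lambda x,y,z:ray("scene",210+(x+.5)/4-.5,140+(y+.5)/4-.5,z).round(4)
print("jar",T(424,159,.128),S(406,82,.128),"diam",T(368,159,.128),T(482,159,.128))
print("can",T(176,148,.135),S(204,123,.135))
print("mat",T(335,414,.005),S(496,397,.005))
print("rail",T(46,250,.076),T(530,267,.076),S(125,290,.076),S(545,168,.076))
print("shelf edge z?", [ (z,ray("top",200,62,z).round(3)) for z in (0.3,0.4,0.5)])
for n in("top","scene"):
    c=camera_info(n);print(-c["R"].T@c["t"])
E
```

```text
jar [ 0.5627 -0.1486  0.128 ] [ 0.564  -0.1499  0.128 ] diam [ 0.5634 -0.1191  0.128 ] [ 0.562  -0.1791  0.128 ]
can [ 0.5699 -0.0184  0.135 ] [ 0.5682 -0.017   0.135 ]
mat [ 0.443  -0.1084  0.005 ] [ 0.4393 -0.1048  0.005 ]
rail [0.5301 0.0544 0.076 ] [ 0.5138 -0.2124  0.076 ] [0.5375 0.0532 0.076 ] [ 0.5176 -0.2153  0.076 ]
shelf edge z? [(0.3, array([0.734, 0.106, 0.3  ])), (0.4, array([0.673, 0.087, 0.4  ])), (0.5, array([0.611, 0.069, 0.5  ]))]
[ 0.34316338 -0.01341176  0.9341466 ]
[-0.07975721  0.45603295  0.45589384]
```

```bash
cat >> h.py <<'E'
from scipy.spatial.transform import Rotation as Rn
def rel(p,yaw_y=None):
    "tool-frame shift to world point p; yaw_y = world angle (deg) for tool y, tool down"
    s=ctrl.get_state();R=Rn.from_rotvec(s["tool_rot"]);
    print("t",s["time"],"pos",s["position"].round(4),"y-ax",R.as_matrix()[:,1].round(4),"z-ax",R.as_matrix()[:,2].round(4),"F",s["ft_force"].round(1),"w",round(s["grip_width"],3))
    print("shift",R.inv().apply(np.array(p)-s["position"]).round(4))
    if yaw_y is not None:
        a=np.radians(yaw_y);y=[np.cos(a),np.sin(a),0];z=[0,0,-1];x=np.cross(y,z)
        print("turn",(R.inv()*Rn.from_matrix(np.c_[x,y,z])).as_rotvec().round(4))
E
python3 - <<'E'
from h import *
import cv2
P=[(c["intrinsics"]@np.c_[c["R"],c["t"]]) for c in map(camera_info,("top","scene"))]
def tri(a,b):
    X=cv2.triangulatePoints(P[0],P[1],np.array(a,float),np.array(b,float)).ravel();return (X[:3]/X[3]).round(3)
print("shelf end",tri((370,52),(277,63)),"glass knob",tri((88,140),(42,185)))
rel([.563,-.149,.27],86.5)
E
```

```text
shelf end [ 0.742 -0.193  0.306] glass knob [0.645 0.355 0.175]
t 0.15 pos [0.2564 0.5968 0.1873] y-ax [ 0.3947  0.9188 -0.0014] z-ax [-5.0e-04 -1.4e-03 -1.0e+00] F [ 0.1 -0.8  1.2] w 1.005
shift [-0.576  -0.5644 -0.0818]
turn [-1.400e-03 -1.000e-04 -3.446e-01]
```

Call:
carry_out(commands=[{"tz": -0.06},{"tx": -0.04,"ty": -0.04,"tz": -0.082},{"tx": -0.576,"ty": -0.564,"tz": -0.082,"rz": -0.345},{"tx": -0.576,"ty": -0.564,"tz": -0.082,"rz": -0.345},{"tx": -0.576,"ty": -0.564,"tz": -0.082,"rz": -0.345},{"tx": -0.576,"ty": -0.564,"tz": -0.082,"rz": -0.345},{"tx": -0.576,"ty": -0.564,"tz": -0.082,"rz": -0.345},{"tx": -0.576,"ty": -0.564,"tz": -0.082,"rz": -0.345}])

```text
invalid input
```

Run:
```python
from h import *
rel([.563,-.149,.24],86.5)
print(ctrl.get_state()["joint_positions"].round(2))
```

```text
t 0.15 pos [0.2564 0.5968 0.1873] y-ax [ 0.3947  0.9188 -0.0014] z-ax [-5.0e-04 -1.4e-03 -1.0e+00] F [ 0.1 -0.8  1.2] w 1.005
shift [-0.576  -0.5643 -0.0518]
turn [-1.400e-03 -1.000e-04 -3.446e-01]
[-1.15  0.32 -0.07  1.45  0.02  1.37 -0.06]
```

Call:
carry_out(commands=[{"tx": 0,"ty": 0,"tz": -0.06,"rx": 0,"ry": 0,"rz": 0,"jaw": 1},{"tx": -0.04,"ty": -0.04,"tz": -0.082,"rx": 0,"ry": 0,"rz": 0,"jaw": 1},{"tx": -0.576,"ty": -0.564,"tz": -0.082,"rx": 0,"ry": 0,"rz": -0.345,"jaw": 1},{"tx": -0.576,"ty": -0.564,"tz": -0.082,"rx": 0,"ry": 0,"rz": -0.345,"jaw": 1},{"tx": -0.576,"ty": -0.564,"tz": -0.082,"rx": 0,"ry": 0,"rz": -0.345,"jaw": 1},{"tx": -0.576,"ty": -0.564,"tz": -0.082,"rx": 0,"ry": 0,"rz": -0.345,"jaw": 1}])

```text
time: 0.9
position: [0.3734, 0.3114, 0.2701]
tool_rot: [0.096, 3.14, 0.0]
ft_force: [0.7, -0.8, 1.7]
grip_width: 0.996
```

Run:
```python
from h import *
rel([.563,-.149,.27],86.5)
print(ctrl.get_state()["joint_positions"].round(2))
```

```text
t 0.9 pos [0.3734 0.3114 0.2701] y-ax [6.090e-02 9.981e-01 3.000e-04] z-ax [ 2.e-04  3.e-04 -1.e+00] F [ 0.7 -0.8  1.7] w 0.996
shift [-0.2173 -0.448  -0.    ]
turn [0.0003 0.0002 0.0002]
[-0.84 -0.06  0.09  1.71  0.01  1.49  0.76]
```

Call:
carry_out(commands=[{"tx": -0.217,"ty": -0.448,"tz": 0,"rx": 0,"ry": 0,"rz": 0,"jaw": 1},{"tx": -0.217,"ty": -0.448,"tz": 0,"rx": 0,"ry": 0,"rz": 0,"jaw": 1},{"tx": -0.217,"ty": -0.448,"tz": 0,"rx": 0,"ry": 0,"rz": 0,"jaw": 1},{"tx": -0.217,"ty": -0.448,"tz": 0,"rx": 0,"ry": 0,"rz": 0,"jaw": 1},{"tx": -0.217,"ty": -0.448,"tz": 0,"rx": 0,"ry": 0,"rz": 0,"jaw": 1},{"tx": -0.217,"ty": -0.448,"tz": 0,"rx": 0,"ry": 0,"rz": 0,"jaw": 1},{"tx": -0.217,"ty": -0.448,"tz": 0,"rx": 0,"ry": 0,"rz": 0,"jaw": 1},{"tx": -0.217,"ty": -0.448,"tz": 0,"rx": 0,"ry": 0,"rz": 0,"jaw": 1},{"tx": -0.217,"ty": -0.448,"tz": 0,"rx": 0,"ry": 0,"rz": 0,"jaw": 1},{"tx": -0.217,"ty": -0.448,"tz": 0,"rx": 0,"ry": 0,"rz": 0,"jaw": 1}])

```text
time: 2.15
position: [0.562, -0.1463, 0.2696]
tool_rot: [-0.096, -3.139, -0.001]
ft_force: [0.5, 0.0, 0.0]
grip_width: 0.997
```

Run:
```python
from h import *
import cv2
rel([.563,-.149,.077],86.5)
print(ctrl.get_state()["joint_positions"].round(2))
for n in("wrist","scene"): cv2.imwrite(f"pics/{n}1.png",get_image(n)[:,:,::-1])
c=camera_info("wrist");print(-c["R"].T@c["t"])
for p in([.563,-.149,.128],[.569,-.018,.135]):
    q=c["intrinsics"]@(c["R"]@p+c["t"]);print(q[:2]/q[2])
```

```text
t 2.15 pos [ 0.562  -0.1463  0.2696] y-ax [6.090e-02 9.981e-01 6.000e-04] z-ax [-1.1e-03  7.0e-04 -1.0e+00] F [0.5 0.  0. ] w 0.997
shift [-0.0014 -0.0028  0.1926]
turn [ 0.0006 -0.0011  0.0001]
[-0.37  0.16  0.66  1.52 -0.1   1.49  1.8 ]
[ 0.48923334 -0.14128263  0.46596892]
[279.32346724 191.9233279 ]
[424.7503888 191.7426589]
```

View pics/wrist1.png

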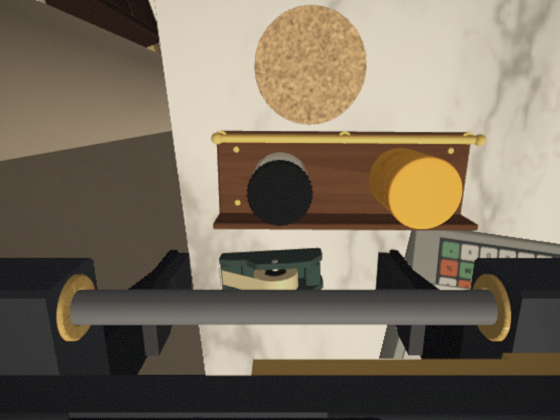

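View pics/scene1.png

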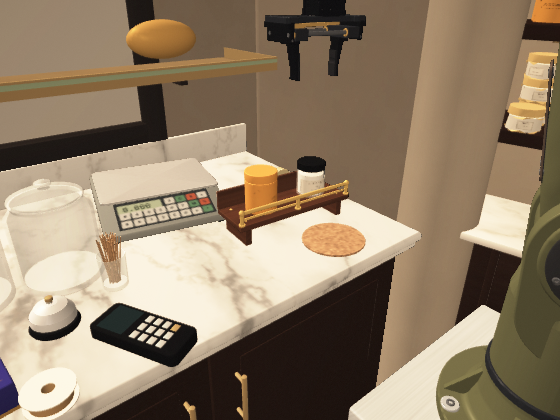

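Call:
carry_out(commands=[{"tx": -0.001,"ty": -0.003,"tz": 0.04,"rx": 0,"ry": 0,"rz": 0,"jaw": 1},{"tx": -0.001,"ty": -0.003,"tz": 0.08,"rx": 0,"ry": 0,"rz": 0,"jaw": 1},{"tx": -0.001,"ty": -0.003,"tz": 0.11,"rx": 0,"ry": 0,"rz": 0,"jaw": 1},{"tx": -0.001,"ty": -0.003,"tz": 0.13,"rx": 0,"ry": 0,"rz": 0,"jaw": 1},{"tx": -0.001,"ty": -0.003,"tz": 0.13,"rx": 0,"ry": 0,"rz": 0,"jaw": 1}])

```text
time: 2.88
position: [0.5619, -0.1476, 0.1389]
tool_rot: [-0.091, -3.138, -0.002]
ft_force: [0.2, -0.2, 0.1]
grip_width: 1.003
```

Run:
```python
from h import *
import cv2
rel([.563,-.149,.077],86.5)
cv2.imwrite("pics/w2.png",get_image("wrist")[:,:,::-1])
c=camera_info("wrist")
for p in([.563,-.149,.128],[.569,-.018,.135]):
    q=c["intrinsics"]@(c["R"]@p+c["t"]);print(q[:2]/q[2])
```

```text
t 2.875 pos [ 0.5619 -0.1476  0.1389] y-ax [0.058  0.9983 0.0012] z-ax [-0.0027  0.0014 -1.    ] F [ 0.2 -0.2  0.1] w 1.003
shift [-0.0013 -0.0014  0.0619]
turn [ 0.0012 -0.0028  0.003 ]
[282.92024487 237.8187302 ]
[513.95660551 239.00793115]
```

View pics/w2.png

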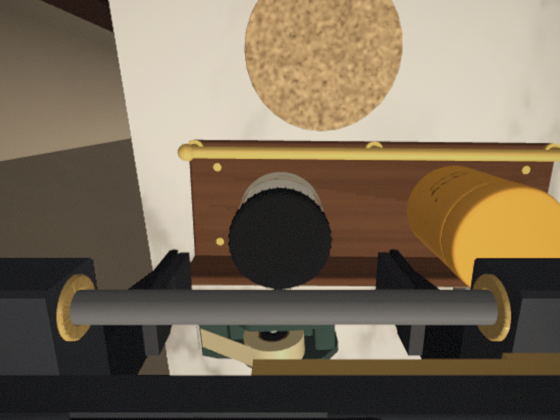

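Call:
carry_out(commands=[{"tx": -0.001,"ty": -0.0025,"tz": 0.02,"rx": 0,"ry": -0.002,"rz": 0.003,"jaw": 1},{"tx": -0.001,"ty": -0.0025,"tz": 0.04,"rx": 0,"ry": -0.002,"rz": 0.003,"jaw": 1},{"tx": -0.001,"ty": -0.0025,"tz": 0.055,"rx": 0,"ry": -0.002,"rz": 0.003,"jaw": 1},{"tx": -0.001,"ty": -0.0025,"tz": 0.063,"rx": 0,"ry": -0.002,"rz": 0.003,"jaw": 1},{"tx": -0.001,"ty": -0.0025,"tz": 0.063,"rx": 0,"ry": -0.002,"rz": 0.003,"jaw": 1},{"tx": -0.001,"ty": -0.0025,"tz": 0.063,"rx": 0,"ry": -0.002,"rz": 0.003,"jaw": 1}])

```text
time: 3.68
position: [0.5644, -0.1526, 0.0777]
tool_rot: [0.1, 3.137, -0.0]
ft_force: [-0.6, 0.2, 0.5]
grip_width: 1.001
```

Call:
carry_out(commands=[{"tx": 0,"ty": 0,"tz": 0,"rx": 0,"ry": 0,"rz": 0,"jaw": 0.8},{"tx": 0,"ty": 0,"tz": 0,"rx": 0,"ry": 0,"rz": 0,"jaw": 0.74},{"tx": 0,"ty": 0,"tz": 0,"rx": 0,"ry": 0,"rz": 0,"jaw": 0.7},{"tx": 0,"ty": 0,"tz": 0,"rx": 0,"ry": 0,"rz": 0,"jaw": 0.6},{"tx": 0,"ty": 0,"tz": 0,"rx": 0,"ry": 0,"rz": 0,"jaw": 0.5},{"tx": 0,"ty": 0,"tz": 0,"rx": 0,"ry": 0,"rz": 0,"jaw": 0.5},{"tx": 0,"ty": 0,"tz": 0,"rx": 0,"ry": 0,"rz": 0,"jaw": 0.5}], grip_force=22)

```text
time: 4.55
position: [0.5644, -0.1509, 0.0776]
tool_rot: [0.099, 3.137, 0.003]
ft_force: [-0.8, 5.4, 5.3]
grip_width: 0.704
```

Run:
```python
from h import *
import cv2
rel([.563,-.149,.142],86.5)
cv2.imwrite("pics/s3.png",cv2.resize(get_image("scene")[120:270,200:400,::-1],(800,600)))
```

```text
t 4.55 pos [ 0.5644 -0.1509  0.0776] y-ax [0.0628 0.998  0.0021] z-ax [ 0.0027  0.0019 -1.    ] F [-0.8  5.4  5.3] w 0.704
shift [ 0.0014  0.0019 -0.0644]
turn [ 0.0021  0.0026 -0.0017]
```

View pics/s3.png

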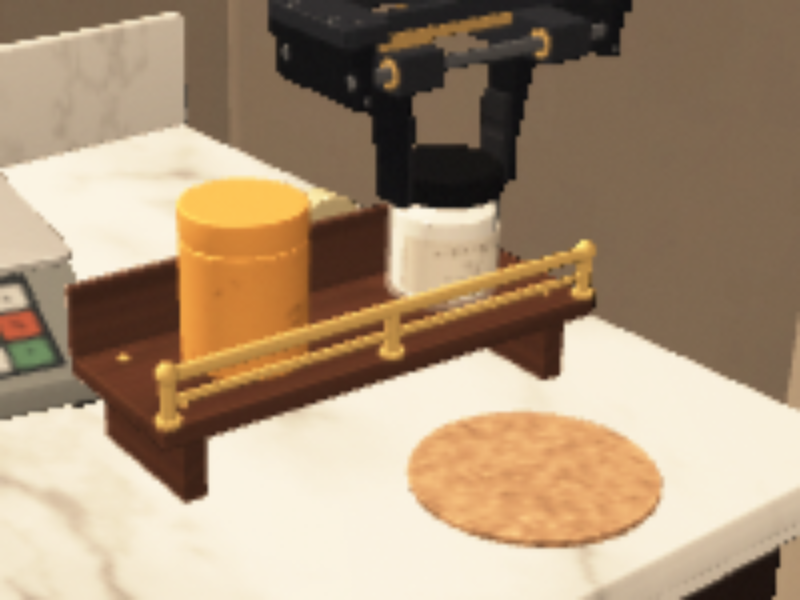

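Run:
```python
from h import *
c=camera_info("scene")
for p in([.564,-.118,.0776],[.564,-.118,.1],[.564,-.112,.0776],[.564,-.151,.128],[.564,-.151,.05],[.564,-.151,.0776]):
    q=c["intrinsics"]@(c["R"]@p+c["t"]);q=q[:2]/q[2];print(p,((q-[200,120])*4).round())
print(ctrl.get_state()["grip_width"])
```

```text
[0.564, -0.118, 0.0776] [397. 260.]
[0.564, -0.118, 0.1] [399. 222.]
[0.564, -0.112, 0.0776] [389. 263.]
[0.564, -0.151, 0.128] [446. 160.]
[0.564, -0.151, 0.05] [440. 291.]
[0.564, -0.151, 0.0776] [442. 245.]
0.7069265413372682
```

Run:
```python
from h import *
import cv2
c=camera_info("scene")
for y in(-.1463+.0435,-.1463+.0585,-.1463-.0435,-.1463-.0585):
  for z in(.27,.29,.31):
    p=[.562,y,z];q=c["intrinsics"]@(c["R"]@p+c["t"]);print(p,(q[:2]/q[2]).round(1))
a=cv2.imread("pics/scene1.png")[0:100,250:380]
cv2.imwrite("pics/s1c.png",cv2.resize(a,(780,600),interpolation=cv2.INTER_CUBIC))
im=get_image("scene")[130:220,270:350,::-1]
cv2.imwrite("pics/s4.png",cv2.resize(im,None,fx=6.6,fy=6.6,interpolation=cv2.INTER_CUBIC))
```

```text
[0.562, -0.10280000000000002, 0.27] [297.   97.3]
[0.562, -0.10280000000000002, 0.29] [297.3  87. ]
[0.562, -0.10280000000000002, 0.31] [297.6  76.4]
[0.562, -0.08780000000000002, 0.27] [291.2  98.3]
[0.562, -0.08780000000000002, 0.29] [291.4  87.9]
[0.562, -0.08780000000000002, 0.31] [291.6  77.2]
[0.562, -0.18980000000000002, 0.27] [328.8  91.9]
[0.562, -0.18980000000000002, 0.29] [329.4  82. ]
[0.562, -0.18980000000000002, 0.31] [330.  72.]
[0.562, -0.2048, 0.27] [334.  91.]
[0.562, -0.2048, 0.29] [334.6  81.2]
[0.562, -0.2048, 0.31] [335.2  71.3]
```

View pics/s1c.png

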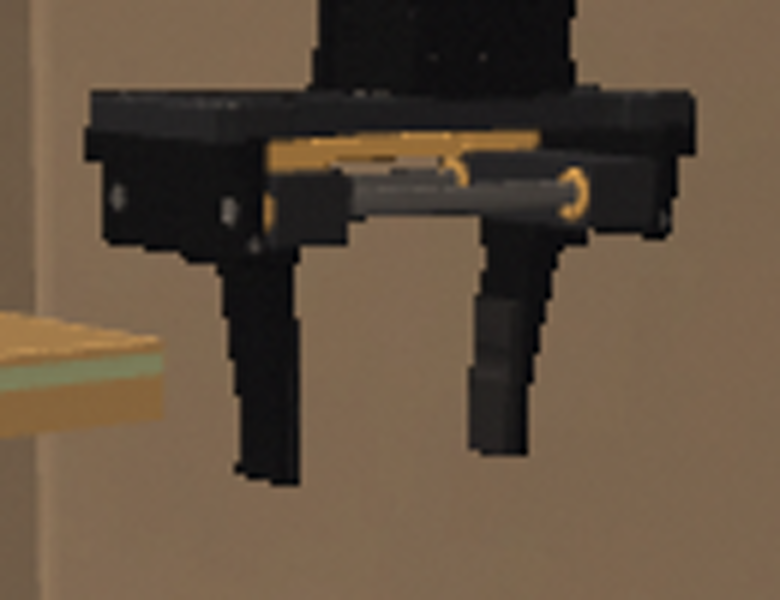

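View pics/s4.png

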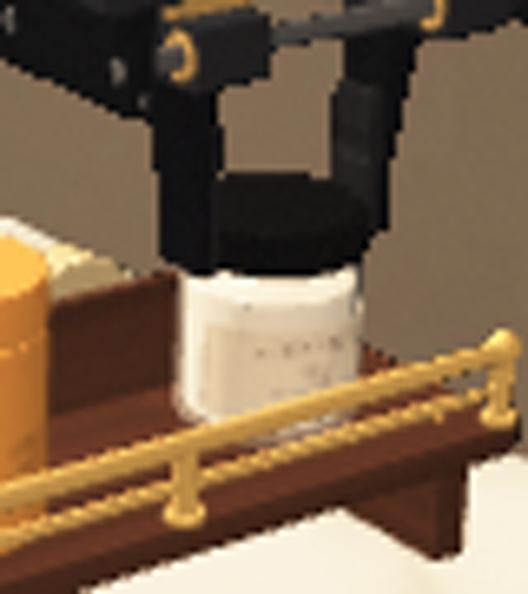

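Two views disagree with the reported TCP. In the scene picture the fingertips are at z≈0.11, level with the bottom of the lid. The finger spacing in the wrist picture also puts them about 35 mm short of the stated TCP. So the jar is only held by its lid. I'll open, go lower in small steps while watching the force, and grasp again.

Call:
carry_out(commands=[{"tx": 0,"ty": 0,"tz": 0,"rx": 0,"ry": 0,"rz": 0,"jaw": 0.85},{"tx": 0,"ty": 0,"tz": 0,"rx": 0,"ry": 0,"rz": 0,"jaw": 1},{"tx": 0,"ty": 0,"tz": 0,"rx": 0,"ry": 0,"rz": 0,"jaw": 1},{"tx": 0,"ty": 0,"tz": 0.008,"rx": 0,"ry": 0,"rz": 0,"jaw": 1},{"tx": 0,"ty": 0,"tz": 0.016,"rx": 0,"ry": 0,"rz": 0,"jaw": 1},{"tx": 0,"ty": 0,"tz": 0.016,"rx": 0,"ry": 0,"rz": 0,"jaw": 1}])

```text
time: 5.4
position: [0.563, -0.1523, 0.0599]
tool_rot: [-0.1, -3.14, 0.0]
ft_force: [0.3, -0.6, -0.4]
grip_width: 0.999
```

Run:
```python
from h import *
import cv2
rel([.5635,-.151,.045],86.5)
im=get_image("scene")[130:220,270:350,::-1]
cv2.imwrite("pics/s5.png",cv2.resize(im,None,fx=6.6,fy=6.6,interpolation=cv2.INTER_CUBIC))
cv2.imwrite("pics/w5.png",get_image("wrist")[:,:,::-1])
```

```text
t 5.4 pos [ 0.563  -0.1523  0.0599] y-ax [ 6.38e-02  9.98e-01 -1.00e-04] z-ax [-1.e-04 -0.e+00 -1.e+00] F [ 0.3 -0.6 -0.4] w 0.999
shift [-0.0004  0.0013  0.0149]
turn [-0.0001 -0.0001 -0.0028]
```

View pics/s5.png

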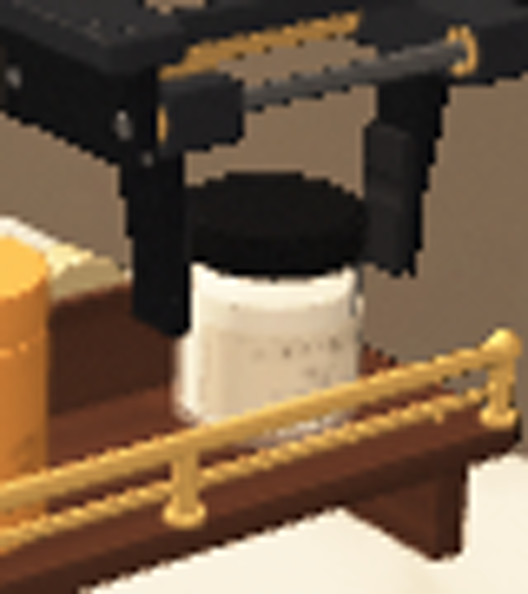

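View pics/w5.png

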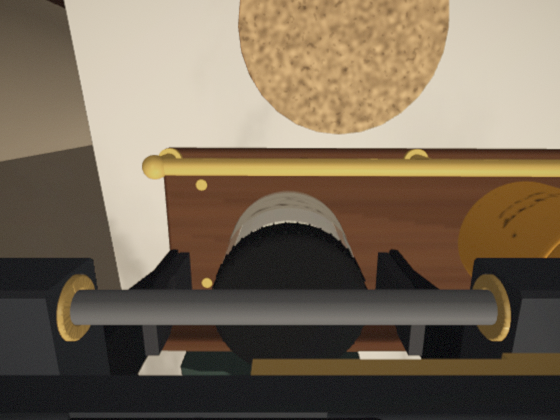

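Call:
carry_out(commands=[{"tx": 0,"ty": 0.002,"tz": 0.006,"rx": 0,"ry": 0,"rz": 0,"jaw": 1},{"tx": 0,"ty": 0.002,"tz": 0.011,"rx": 0,"ry": 0,"rz": 0,"jaw": 1},{"tx": 0,"ty": 0.002,"tz": 0.015,"rx": 0,"ry": 0,"rz": 0,"jaw": 1},{"tx": 0,"ty": 0.002,"tz": 0.015,"rx": 0,"ry": 0,"rz": 0,"jaw": 1}])

```text
time: 6.0
position: [0.5637, -0.1504, 0.0457]
tool_rot: [0.1, 3.139, 0.0]
ft_force: [0.1, 0.0, -0.1]
grip_width: 1.003
```

Call:
carry_out(commands=[{"tx": 0,"ty": 0,"tz": 0,"rx": 0,"ry": 0,"rz": 0,"jaw": 0.8},{"tx": 0,"ty": 0,"tz": 0,"rx": 0,"ry": 0,"rz": 0,"jaw": 0.75},{"tx": 0,"ty": 0,"tz": 0,"rx": 0,"ry": 0,"rz": 0,"jaw": 0.7},{"tx": 0,"ty": 0,"tz": 0,"rx": 0,"ry": 0,"rz": 0,"jaw": 0.6},{"tx": 0,"ty": 0,"tz": 0,"rx": 0,"ry": 0,"rz": 0,"jaw": 0.5},{"tx": 0,"ty": 0,"tz": 0,"rx": 0,"ry": 0,"rz": 0,"jaw": 0.5},{"tx": 0,"ty": 0,"tz": 0,"rx": 0,"ry": 0,"rz": 0,"jaw": 0.5}], grip_force=25)

```text
time: 6.88
position: [0.5642, -0.1503, 0.0463]
tool_rot: [0.1, 3.138, 0.0]
ft_force: [-0.1, 1.1, 1.1]
grip_width: 0.705
```

Run:
```python
from h import *
import cv2
rel([.563,-.15,.115],86.5)
im=get_image("scene")[130:220,270:350,::-1]
cv2.imwrite("pics/s6.png",cv2.resize(im,None,fx=6.6,fy=6.6,interpolation=cv2.INTER_CUBIC))
```

```text
t 6.875 pos [ 0.5642 -0.1503  0.0463] y-ax [6.37e-02 9.98e-01 2.00e-04] z-ax [ 2.3e-03  1.0e-04 -1.0e+00] F [-0.1  1.1  1.1] w 0.705
shift [ 0.0011  0.0002 -0.0687]
turn [ 0.0002  0.0023 -0.0026]
```

View pics/s6.png

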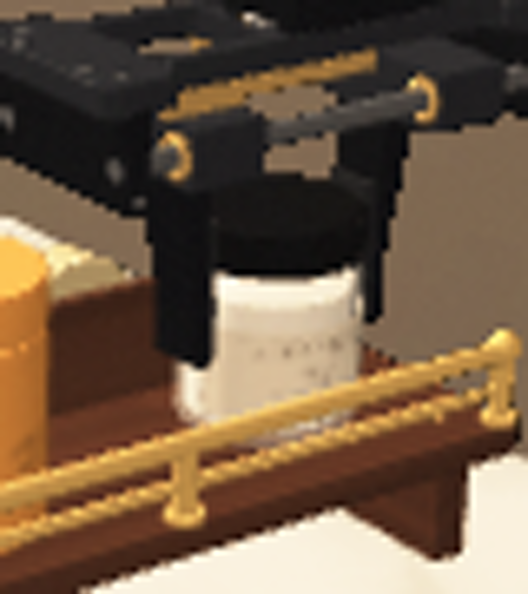

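The fingers now hold the glass below the lid. Next is the straight lift.

Call:
carry_out(commands=[{"tx": 0,"ty": 0,"tz": -0.008,"rx": 0,"ry": 0,"rz": 0,"jaw": 0.5},{"tx": 0,"ty": 0,"tz": -0.02,"rx": 0,"ry": 0,"rz": 0,"jaw": 0.5},{"tx": 0,"ty": 0,"tz": -0.035,"rx": 0,"ry": 0,"rz": 0,"jaw": 0.5},{"tx": 0,"ty": 0,"tz": -0.05,"rx": 0,"ry": 0,"rz": 0,"jaw": 0.5},{"tx": 0,"ty": 0,"tz": -0.063,"rx": 0,"ry": 0,"rz": 0,"jaw": 0.5},{"tx": 0,"ty": 0,"tz": -0.07,"rx": 0,"ry": 0,"rz": 0,"jaw": 0.5},{"tx": 0,"ty": 0,"tz": -0.07,"rx": 0,"ry": 0,"rz": 0,"jaw": 0.5}], grip_force=25)

```text
time: 7.8
position: [0.5643, -0.1504, 0.1167]
tool_rot: [0.1, 3.137, 0.0]
ft_force: [0.2, -0.1, -3.4]
grip_width: 0.707
```

Run:
```python
from h import *
import cv2
rel([.442,-.107,.116],86.5)
im=get_image("scene")[100:250,200:400,::-1]
cv2.imwrite("pics/s7.png",cv2.resize(im,(800,600),interpolation=cv2.INTER_CUBIC))
```

```text
t 7.8 pos [ 0.5643 -0.1504  0.1167] y-ax [6.36e-02 9.98e-01 2.00e-04] z-ax [ 0.0031 -0.     -1.    ] F [ 0.2 -0.1 -3.4] w 0.707
shift [0.1248 0.0356 0.0004]
turn [ 0.0002  0.0031 -0.0026]
```

View pics/s7.png

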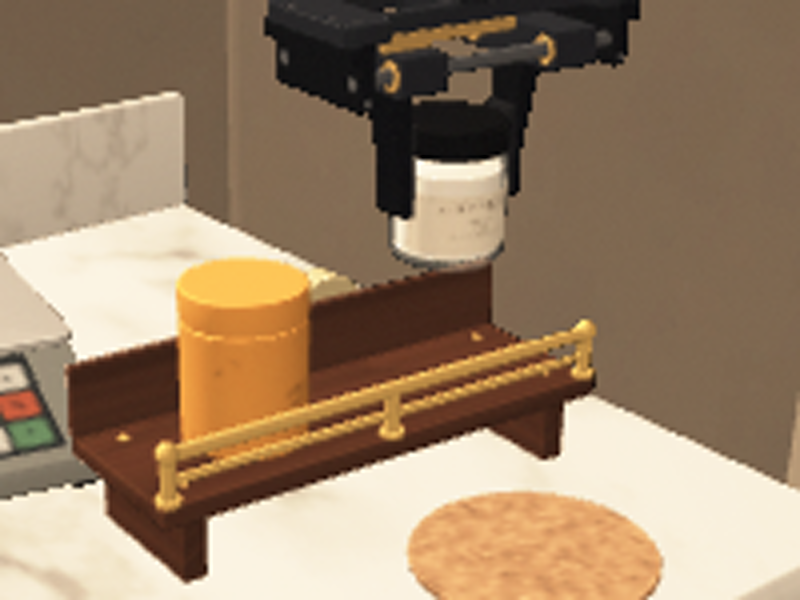

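Call:
carry_out(commands=[{"tx": 0.008,"ty": 0,"tz": 0,"rx": 0,"ry": 0,"rz": 0,"jaw": 0.5},{"tx": 0.022,"ty": 0,"tz": 0,"rx": 0,"ry": 0,"rz": 0,"jaw": 0.5},{"tx": 0.04,"ty": 0.003,"tz": 0,"rx": 0,"ry": 0,"rz": 0,"jaw": 0.5},{"tx": 0.06,"ty": 0.01,"tz": 0,"rx": 0,"ry": 0,"rz": 0,"jaw": 0.5},{"tx": 0.08,"ty": 0.018,"tz": 0,"rx": 0,"ry": 0,"rz": 0,"jaw": 0.5},{"tx": 0.1,"ty": 0.027,"tz": 0,"rx": 0,"ry": 0,"rz": 0,"jaw": 0.5},{"tx": 0.115,"ty": 0.033,"tz": 0,"rx": 0,"ry": 0,"rz": 0,"jaw": 0.5},{"tx": 0.123,"ty": 0.0355,"tz": 0,"rx": 0,"ry": 0.002,"rz": 0,"jaw": 0.5},{"tx": 0.123,"ty": 0.0355,"tz": 0,"rx": 0,"ry": 0.003,"rz": 0,"jaw": 0.5}])

```text
time: 8.98
position: [0.443, -0.1071, 0.1159]
tool_rot: [-0.1, -3.139, -0.001]
ft_force: [0.7, -0.3, -2.5]
grip_width: 0.709
```

Run:
```python
from h import *
import cv2
rel([.443,-.107,.002],86.5)
print(ctrl.get_state()["joint_positions"].round(2))
im=get_image("scene")[120:270,220:420,::-1]
cv2.imwrite("pics/s8.png",cv2.resize(im,(800,600),interpolation=cv2.INTER_CUBIC))
cv2.imwrite("pics/w8.png",get_image("wrist")[:,:,::-1])
```

```text
t 8.975 pos [ 0.443  -0.1071  0.1159] y-ax [6.36e-02 9.98e-01 8.00e-04] z-ax [-6.e-04  8.e-04 -1.e+00] F [ 0.7 -0.3 -2.5] w 0.709
shift [-1.000e-04 -0.000e+00  1.139e-01]
turn [ 0.0008 -0.0006 -0.0025]
[-0.45 -0.07  0.61  2.02  0.04  1.18  1.65]
```

View pics/s8.png

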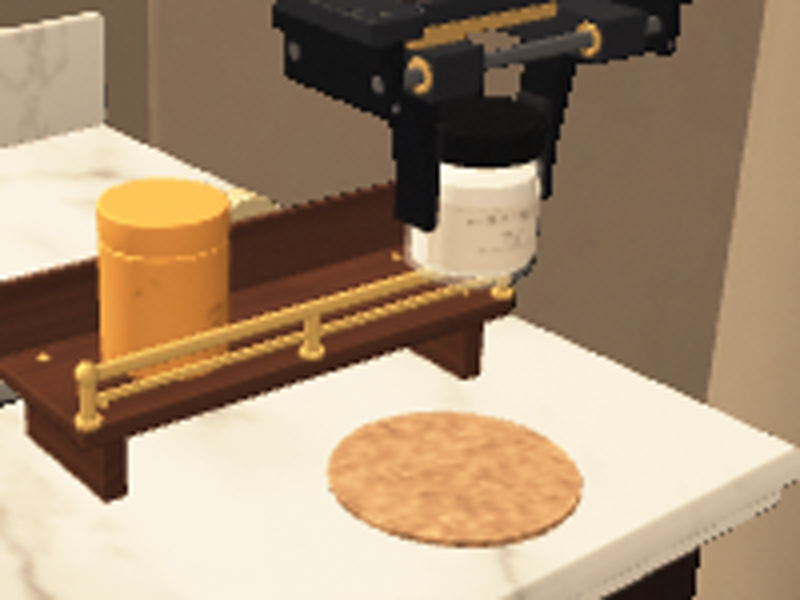

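View pics/w8.png

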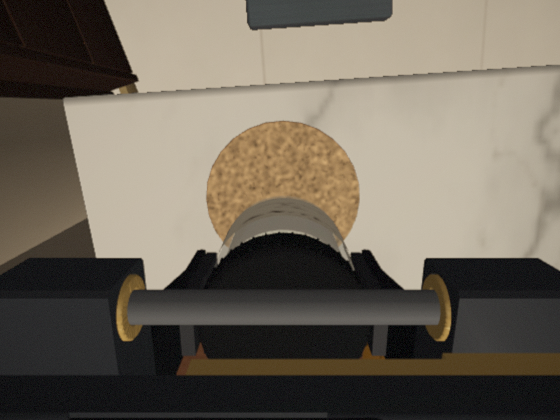

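Call:
carry_out(commands=[{"tx": 0,"ty": 0,"tz": 0.012,"rx": 0,"ry": 0,"rz": 0,"jaw": 0.5},{"tx": 0,"ty": 0,"tz": 0.03,"rx": 0,"ry": 0,"rz": 0,"jaw": 0.5},{"tx": 0,"ty": 0,"tz": 0.05,"rx": 0,"ry": 0,"rz": 0,"jaw": 0.5},{"tx": 0,"ty": 0,"tz": 0.07,"rx": 0,"ry": 0,"rz": 0,"jaw": 0.5},{"tx": 0,"ty": 0,"tz": 0.088,"rx": 0,"ry": 0,"rz": 0,"jaw": 0.5},{"tx": 0,"ty": 0,"tz": 0.1,"rx": 0,"ry": 0,"rz": 0,"jaw": 0.5},{"tx": 0,"ty": 0,"tz": 0.107,"rx": 0,"ry": 0,"rz": 0,"jaw": 0.5},{"tx": 0,"ty": 0,"tz": 0.107,"rx": 0,"ry": 0,"rz": 0,"jaw": 0.5},{"tx": 0,"ty": 0,"tz": 0.107,"rx": 0,"ry": 0,"rz": 0,"jaw": 0.5}])

```text
time: 10.2
position: [0.4439, -0.1072, 0.0094]
tool_rot: [0.1, 3.14, 0.0]
ft_force: [0.4, -0.2, -1.5]
grip_width: 0.709
```

Run:
```python
from h import *
import cv2
rel([.443,-.107,.0013],86.5)
im=get_image("scene")[120:270,220:420,::-1]
cv2.imwrite("pics/s9.png",cv2.resize(im,(800,600),interpolation=cv2.INTER_CUBIC))
```

```text
t 10.2 pos [ 0.4439 -0.1072  0.0094] y-ax [6.37e-02 9.98e-01 1.00e-04] z-ax [ 1.e-04  1.e-04 -1.e+00] F [ 0.4 -0.2 -1.5] w 0.709
shift [0.0009 0.0002 0.0081]
turn [ 0.0001  0.0001 -0.0027]
```

View pics/s9.png

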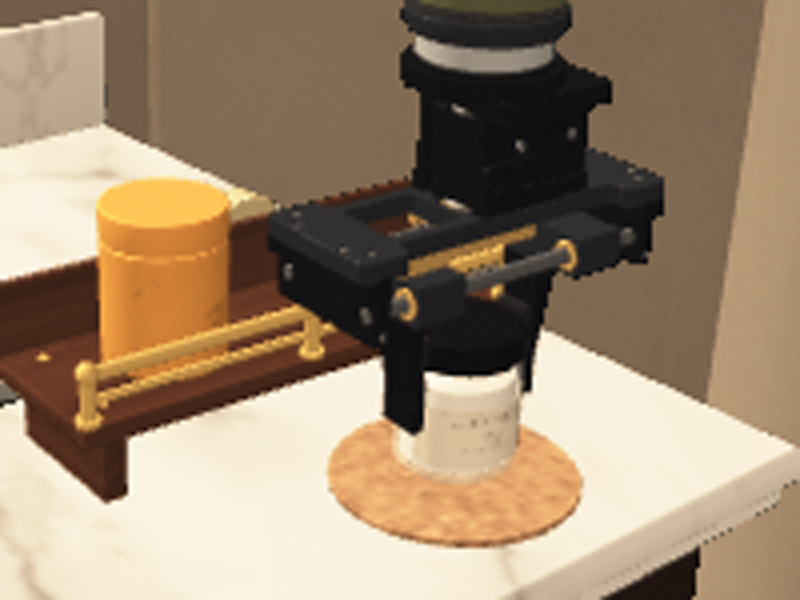

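Call:
carry_out(commands=[{"tx": 0,"ty": 0,"tz": 0.002,"rx": 0,"ry": 0,"rz": 0,"jaw": 0.5},{"tx": 0,"ty": 0,"tz": 0.004,"rx": 0,"ry": 0,"rz": 0,"jaw": 0.5},{"tx": 0,"ty": 0,"tz": 0.006,"rx": 0,"ry": 0,"rz": 0,"jaw": 0.5},{"tx": 0,"ty": 0,"tz": 0.006,"rx": 0,"ry": 0,"rz": 0,"jaw": 0.5}])

```text
time: 10.75
position: [0.4431, -0.1071, 0.0027]
tool_rot: [-0.1, -3.139, -0.0]
ft_force: [-0.1, -0.3, -1.5]
grip_width: 0.709
```

Call:
carry_out(commands=[{"tx": 0,"ty": 0,"tz": 0.001,"rx": 0,"ry": 0,"rz": 0,"jaw": 0.5},{"tx": 0,"ty": 0,"tz": 0.001,"rx": 0,"ry": 0,"rz": 0,"jaw": 0.5}])

```text
time: 11.0
position: [0.4433, -0.1071, 0.0019]
tool_rot: [-0.1, -3.139, -0.0]
ft_force: [-0.2, -0.5, -2.8]
grip_width: 0.71
```

Call:
carry_out(commands=[{"tx": 0,"ty": 0,"tz": 0.001,"rx": 0,"ry": 0,"rz": 0,"jaw": 0.5},{"tx": 0,"ty": 0,"tz": 0.001,"rx": 0,"ry": 0,"rz": 0,"jaw": 0.5}])

```text
time: 11.25
position: [0.4435, -0.1072, 0.0013]
tool_rot: [-0.1, -3.139, -0.0]
ft_force: [-1.7, 0.2, 2.6]
grip_width: 0.71
```

Call:
carry_out(commands=[{"tx": 0,"ty": 0,"tz": 0.0005,"rx": 0,"ry": 0,"rz": 0,"jaw": 0.5},{"tx": 0,"ty": 0,"tz": 0.0005,"rx": 0,"ry": 0,"rz": 0,"jaw": 0.5}])

```text
time: 11.5
position: [0.4435, -0.1071, 0.0013]
tool_rot: [-0.1, -3.139, -0.001]
ft_force: [-4.2, 0.6, 9.5]
grip_width: 0.707
```

Contact is confirmed: 9.5 N upward, and z has stopped moving at the expected height. I'll open the jaws slowly.

Call:
carry_out(commands=[{"tx": 0,"ty": 0,"tz": 0,"rx": 0,"ry": 0,"rz": 0,"jaw": 0.72},{"tx": 0,"ty": 0,"tz": 0,"rx": 0,"ry": 0,"rz": 0,"jaw": 0.76},{"tx": 0,"ty": 0,"tz": 0,"rx": 0,"ry": 0,"rz": 0,"jaw": 0.82},{"tx": 0,"ty": 0,"tz": 0,"rx": 0,"ry": 0,"rz": 0,"jaw": 0.92},{"tx": 0,"ty": 0,"tz": 0,"rx": 0,"ry": 0,"rz": 0,"jaw": 1},{"tx": 0,"ty": 0,"tz": 0,"rx": 0,"ry": 0,"rz": 0,"jaw": 1}])

```text
time: 12.25
position: [0.4434, -0.1071, 0.0004]
tool_rot: [-0.1, -3.139, -0.0]
ft_force: [0.1, -0.7, -0.5]
grip_width: 0.987
```

Run:
```python
from h import *
import cv2
rel([.443,-.107,.16])
im=get_image("scene")[120:270,220:420,::-1]
cv2.imwrite("pics/s10.png",cv2.resize(im,(800,600),interpolation=cv2.INTER_CUBIC))
```

```text
t 12.25 pos [ 4.434e-01 -1.071e-01  4.000e-04] y-ax [0.0637 0.998  0.    ] z-ax [-9.e-04  1.e-04 -1.e+00] F [ 0.1 -0.7 -0.5] w 0.987
shift [ 5.000e-04  1.000e-04 -1.596e-01]
```

View pics/s10.png

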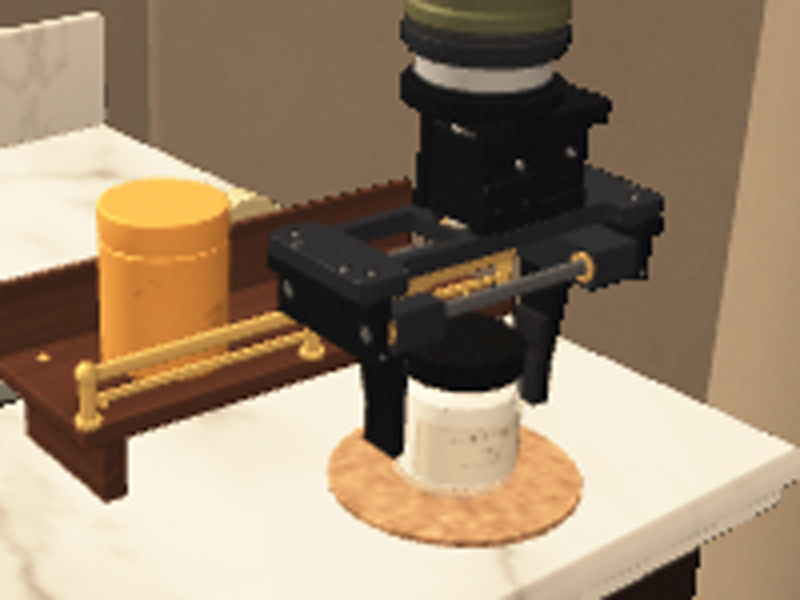

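The jaws are open and clear of the jar on both sides, so I'll go straight up.

Call:
carry_out(commands=[{"tx": 0,"ty": 0,"tz": -0.01,"rx": 0,"ry": 0,"rz": 0,"jaw": 1},{"tx": 0,"ty": 0,"tz": -0.03,"rx": 0,"ry": 0,"rz": 0,"jaw": 1},{"tx": 0,"ty": 0,"tz": -0.055,"rx": 0,"ry": 0,"rz": 0,"jaw": 1},{"tx": 0,"ty": 0,"tz": -0.085,"rx": 0,"ry": 0,"rz": 0,"jaw": 1},{"tx": 0,"ty": 0,"tz": -0.115,"rx": 0,"ry": 0,"rz": 0,"jaw": 1},{"tx": 0,"ty": 0,"tz": -0.145,"rx": 0,"ry": 0,"rz": 0,"jaw": 1},{"tx": 0,"ty": 0,"tz": -0.17,"rx": 0,"ry": 0,"rz": 0,"jaw": 1},{"tx": 0,"ty": 0,"tz": -0.17,"rx": 0,"ry": 0,"rz": 0,"jaw": 1}])

```text
time: 13.3
position: [0.4451, -0.1075, 0.1728]
tool_rot: [0.1, 3.136, 0.001]
ft_force: [-0.3, 0.4, -0.7]
grip_width: 1.002
```

Run:
```python
from h import *
import cv2
rel([.443,-.107,.16])
im=get_image("scene")[120:270,220:420,::-1]
cv2.imwrite("pics/s11.png",cv2.resize(im,(800,600),interpolation=cv2.INTER_CUBIC))
cv2.imwrite("pics/w11.png",get_image("wrist")[:,:,::-1])
```

```text
t 13.3 pos [ 0.4451 -0.1075  0.1728] y-ax [6.40e-02 9.98e-01 8.00e-04] z-ax [ 3.9e-03  5.0e-04 -1.0e+00] F [-0.3  0.4 -0.7] w 1.002
shift [0.0022 0.0003 0.0128]
```

View pics/s11.png

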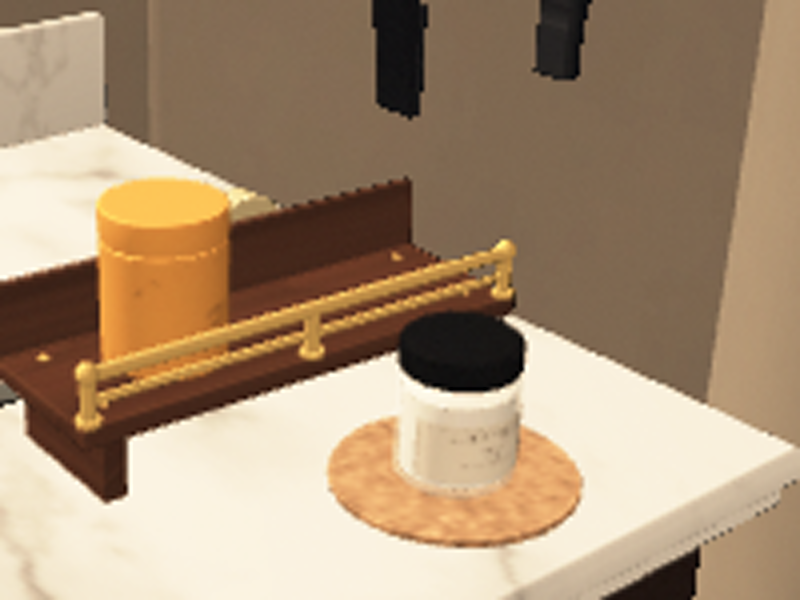

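View pics/w11.png

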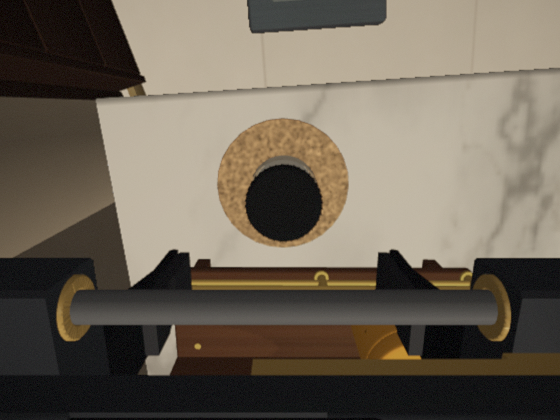

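The jar stands upright with cork showing all round it. In the wrist view the lid is at (284,202) on the mat at (283,183). The canister, still at (164,210) in the scene crop, and the rail have not moved.

Run:
```python
from bench import ctrl
print(ctrl.close_job())
```

```text
the job is handed in; nothing more can be done
None
```

The jar of white spread is standing upright, wholly on the round cork mat, and the job is handed in at about 13.4 s. I lifted it straight up 70 mm, so its base passed about 40 mm above the rail, brought it forward and set it down gently. The highest contact force I read was about 9.5 N.

**Last checks:** cork shows all round the jar, the orange canister and the rail are unmoved, and the gripper is open and well above everything. The wrist force read about zero.

**What disagreed:** the pictures put the fingertips about 32–38 mm above the reported tool tip position. Because of this, my first grip caught only the lid. I let go before lifting, lowered about 31 mm more in small force-checked steps, and gripped the glass instead. My first move call was refused because its rows left out some fields, so nothing moved.

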